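# Lock off a bench isolator

## Robot

A 7-joint arm with a two-finger parallel gripper is mounted at the origin on the work surface. World frame = base frame: x ahead of the robot, y to its left, z up, the work surface at z = 0. Lengths are in m, angles in rad, forces in N, time in s.
With the tool pointing down it reaches from about 0.425 to 1.025 m from the base axis. Payload 9.4 kg.
Tool frame: the origin (TCP) lies at the very end of the fingers, on their centre line; the grasp point (between the pads) lies 19 mm behind it (manip.grip_depth is the distance from the TCP to the grasp point, in m); z points along the fingers, y is the direction in which the jaws open and shut (so a half turn about z gives the same grasp; the last joint's range is limited). The gripper opens to 85 mm and grips with 20 to 120 N. Pads are 22 mm wide; open, the fingers measure 114 mm over their backs; the gripper's body (76 mm by 85 mm) begins 54 mm behind the grasp point. The pads swing forward as they close: fully open they stand 13 mm farther back than shut.
Start: joints at [-1.308, 0.599, -0.003, 1.599, 0.002, 0.943, -0.08], TCP at [0.242, 0.684, 0.231] pointing down, gripper open.
Joint ranges: [-2.57, 2.57], [-0.35, 1.97], [-1.29, 1.29], [0.11, 2.56], [-1.05, 4.19], [0.11, 1.86], [-2.63, 2.63]. Speed limits (rad/s): [2.22, 2.22, 3.01, 3.01, 3.14, 3.14, 3.14].

## Interface

Orientations are given as a unit quaternion [w, x, y, z].
In Python, from cell import monitor, vision, manip gives the robot as it stands.
- The arm moves only by the shell command python3 -m handwheel 'ROWS' [OPENING]. ROWS is JSON, a list of rows, each a list of 2 entries, a list of its own where there are three numbers: the shift along the tool's x, y, z in m, then the turn about the tool's z in degrees. In form: [[[tx, ty, tz], roll], ...]. A call has exactly 5 rows; each row is the pose to reach, as a shift and turn from the pose commanded when the call began, along the tool's axes at that moment; what a row does not reach only later rows make up. A row lasts 1/8 s, in which the tool goes at most 62.5 mm and 10.7 degrees, less where a joint would pass 70% of its speed; a pose out of reach is approached as far as the arm can. A call with a gripper value outside its range is refused whole. OPENING is the opening, from 0 (shut) to 1 (fully open), set as the call begins (- or left out, the last holds). The fingers move at their own pace and stop on an object; the grip force is fixed at half the most. Time passes only in rows, so rows that repeat a pose let the fingers close, or fill a call up. It gives the time, the measured TCP pose, the force and the opening at its end, in the units of the state.
- monitor.observe(): the state, without advancing time (a new reading comes with each control period).
- vision.snapshot(name): name is "scene" or "top" or "wrist"; returns the picture (400x640x3 uint8, red, green, blue); there is no depth.
- vision.camera_info(name): a dict with "fx", "fy", "cx", "cy" (pixels), "xyz" and "rotation" of the camera in the world. Camera axes: x right, y down, z forward; pixel columns grow to the right and rows downward; lengths in m; the calibration is good to about 2 mm. The wrist camera is an equidistant fisheye: a pixel r from the principal point sees the ray r / f radians off the axis. A picture is of the moment at which its call begins: read the wrist's pose just before it. camera_info takes no time and is no camera call; for the wrist camera it gives the pose at the moment of the call.
- manip.hand_in(): hands the job in, once; it reports no verdict.
The state is a dict: "clock": time; "joints": joint angles; "dq": joint speeds; "joint_efforts": joint torques, N m; "position": TCP position; "eef_rot": TCP orientation; "force": force on the tool from outside, world axes, zero at the start; "torque": the same for the moment, N m; "gripper_width": opening from 0.0 (shut) to 1.0 (fully open).
Only numpy, scipy, OpenCV 4.12 (cv2) and the standard library are available. Lean on these libraries where they do the work, as an engineer would, in place of code of your own. Each camera call takes 0.05 s, during which the arm holds its last target. There are 200 camera calls.

## Task

Lock off the isolator with the red handle: first pick up the blue module standing in the way of its hasp and stand it upright, wholly on the green mat. Then turn the red handle a quarter turn anticlockwise, fully to off, and only after that swing the red lockout hasp fully out past the enclosure's edge. Leave the black-handled isolator as it is, do not topple the module, and do not knock over the flask, the beaker or the amber bottle.

Things in the scene. Friction and masses are not known exactly. Their poses are not given: they have to be found in the camera images.
- iso_red: The task's isolator: a grey enclosure fixed on the bench, 120 (its x) x 220 (its y) x 70 mm high, carrying a yellow plate with a red rotary handle and a red hasp. Origin at the centre of its underside; z up, x towards the far side of the bench (yaw within 0.25 rad of world x). The rotary handle's axis is vertical at x=0, y=+45 mm; the hasp's pivot at x=-45, y=-75 mm. Its position and its side (left or right) vary.
- iso_red_handle_bar (a point): Centre of the red handle's upright grip bar: 96 mm long (its x), 20 mm thick (its y), 40 mm high, from 82 to 122 mm above the bench, this point on the turning axis 102 mm above the bench, z up. Below the bar is a round disc of radius 34 mm whose top is 82 mm above the bench. The frame turns with the handle: at ON the bar lies along the enclosure's x, at OFF along its y.
- iso_red_handle (a joint): Turn of the red handle: rad, 0 = ON (bar along the enclosure's x), 1.571 = OFF at the stop (bar along its y), growing anticlockwise seen from above; stiff friction of about 0.25 N m, stays where it is left; starts within 0.1 of ON.
- iso_red_hasp_post (a point): A point on the axis of the red hasp's upright finger post, 105 mm above the bench; the post is a round pin of 16 mm diameter standing on the hasp arm, clear from 85 to 123 mm above the bench. It is 110 mm from the pivot and moves on a level circle about it. The arm is a flat 20 mm wide, 6 mm thick, its underside 79 mm above the bench.
- iso_red_hasp_pivot (a point): Pivot of the red hasp on the enclosure, vertical axis, 82 mm above the bench, at the arm's mid-thickness.
- iso_red_hasp (a joint): Swing of the red hasp: rad, 0 = folded in (arm along the enclosure's +x), 1.571 = fully out at the stop (arm along its -y, reaching about 80 mm past the enclosure's edge), growing clockwise seen from above; light friction of about 0.12 N m, stays where it is left; starts within 0.15 of 0.
- module_center (a point): Centre of the blue cell module that stands upright on the bench beside the red-handled isolator, 170 mm from the enclosure's centre towards its -y, in the hasp's swing; 50 (its x) x 60 (its y) x 110 mm high, about 0.3 kg, this point 55 mm above its underside, z up. Its x is roughly the enclosure's x (within 0.2 rad). Gap to the enclosure about 25 mm, so grasp it across its x. Two spare modules of the same kind lie on their sides elsewhere and are not part of the job.
- mat: Green mat fixed on the bench, 110 (its x) x 150 (its y) x 3 mm thick, beyond the isolators; origin at the centre of its underside.
- iso_black: The other, not to be touched, isolator: a grey enclosure fixed on the bench, 120 (its x) x 220 (its y) x 70 mm high, carrying a grey plate with a black rotary handle and a bare steel hasp. Origin at the centre of its underside; z up, x towards the far side of the bench (yaw within 0.25 rad of world x). The rotary handle's axis is vertical at x=0, y=+45 mm; the hasp's pivot at x=-45, y=-75 mm. Its position and its side (left or right) vary.
- iso_black_handle (a joint): Turn of the black handle: rad, 0 = ON (bar along the enclosure's x), 1.571 = OFF at the stop (bar along its y), growing anticlockwise seen from above; stiff friction of about 0.25 N m, stays where it is left; starts within 0.1 of ON.
- iso_black_hasp (a joint): Swing of the steel hasp of the black-handled isolator: rad, 0 = folded in (arm along the enclosure's +x), 1.571 = fully out at the stop (arm along its -y, reaching about 80 mm past the enclosure's edge), growing clockwise seen from above; light friction of about 0.12 N m, stays where it is left; starts within 0.15 of 0.
- flask: Glass conical flask, 84 mm wide, 130 mm high, beyond the isolators on the robot's right; origin under its base. Bystander.
- beaker: Glass beaker, 74 mm wide, 95 mm high, to the left of the isolators, nearer the robot; origin under its base. Bystander.
- amber: Amber bottle with black cap, 72 mm wide, 170 mm high, to the left of the isolators; origin under its base. Bystander.
Mind the look-alikes: they are no part of the job. Leave any pink or yellow look-alike of the part that bears module_center alone.

How it is judged:
By the outcome, as a careful person would: the job done as asked, in the order asked, and still so for the second after the job is handed in, with the robot touching nothing.
It also fails if it takes over 67 s, if anything falls off the work surface, if the arm or the gripper's body presses on something with over 40 N, if the wrist force passes 120 N, or if a joint passes its speed limit or range.

## Working session

There is one attempt and no reset: what is moved stays moved. The work goes in short steps, Python scripts to look and compute and a shell command to move; the robot and the scene stay as the last step left them, time stands still between calls to the robot, and variables do not carry over. Pictures are saved under pics/ and viewed, about 8 in all and at most 12, crops included, and the job is handed in when it is done.

```bash
ls; mkdir -p pics
python3 - <<'E'
from cell import monitor, vision, manip
import cv2
s=monitor.observe(); print(s)
for n in("scene","top"):
    im=vision.snapshot(n); cv2.imwrite(f"pics/{n}0.png",im[:,:,::-1]); print(n,vision.camera_info(n))
E
```

```text
pics
{'clock': 0.0, 'joints': array([-1.30771814,  0.60013857, -0.00253587,  1.60013529,  0.00177459,
        0.94288612, -0.07979723]), 'dq': array([-6.54658245e-04,  6.42688518e-04, -5.30653931e-04, -3.62768669e-04,
       -8.87388840e-05, -1.86688476e-03,  1.89395345e-04]), 'joint_efforts': array([-3.19168221e-04, -7.76441288e+01,  1.56420227e+00, -2.58009857e+01,
        1.22034285e-02,  8.75384052e-03, -3.98642101e-05]), 'position': array([0.24148302, 0.68310104, 0.23040541]), 'eef_rot': array([-6.92386535e-05,  1.69053155e-01,  9.85606625e-01, -7.79472422e-04]), 'force': array([ 0.38455037, -0.16260602, -0.24608059]), 'torque': array([0.03879715, 0.03025172, 0.00686072]), 'gripper_width': 0.999303485452142}
scene {'fx': 372.4300404092693, 'fy': 372.4300404092693, 'cx': 314.21634189203286, 'cy': 194.02153216456773, 'xyz': array([1.42250047, 0.12347171, 0.86296932]), 'rotation': array([-0.28286575,  0.61440897,  0.66816162, -0.30991713])}
top {'fx': 393.77898496316107, 'fy': 393.77898496316107, 'cx': 322.74053929022244, 'cy': 195.60171453284408, 'xyz': array([0.42609207, 0.03091887, 1.333558  ]), 'rotation': array([-0.0408891 ,  0.7110408 , -0.70134583,  0.02937851])}
```

View pics/top0.png

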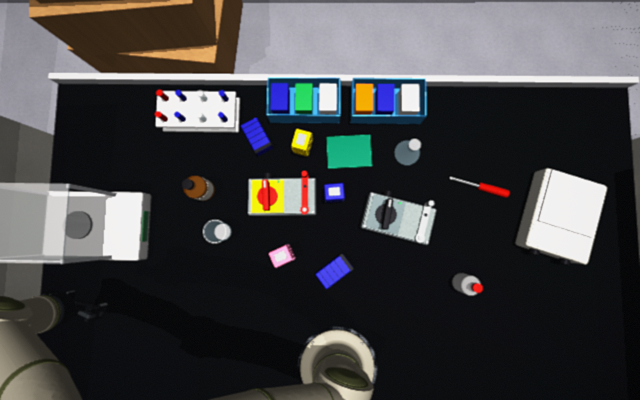

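View pics/scene0.png

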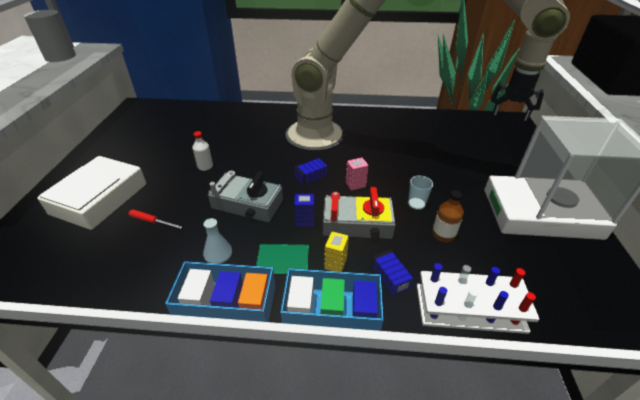

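The top view shows world +x up and +y to the left.

- **Red isolator:** around (282,196), handle (266,193), hasp post (305,175).
- **Upright blue module:** (334,191).
- **Mat:** (349,151).

Things that could be mistaken for the module, with top-view pixels:
- Lying blue spares at (256,135) and (334,271).
- Blue blocks in the bins at (280,97) and (392,97).
- Pink look-alike at (282,256) and yellow look-alike at (302,141).

I choose (334,191): it is blue, upright and on the isolator's -y side.

```bash
cat > h.py <<'E'
from cell import monitor, vision, manip
import cv2, numpy as np
from scipy.spatial.transform import Rotation as R
def rot(q): return R.from_quat([q[1],q[2],q[3],q[0]])
def ray(c,uv,fish=False):
    d=np.c_[(np.atleast_2d(uv)-[c['cx'],c['cy']])/[c['fx'],c['fy']]]
    if fish:
        r=np.linalg.norm(d,axis=1)+1e-9
        v=np.c_[d*(np.sin(r)/r)[:,None],np.cos(r)]
    else: v=np.c_[d,np.ones(len(d))]
    return rot(c['rotation']).apply(v)
def onz(c,uv,z,fish=False):
    v=ray(c,uv,fish); o=np.array(c['xyz']); return o+v*((z-o[2])/v[:,2])[:,None]
def mask(im,hue,s=90,v=40,dh=10):
    h=cv2.cvtColor(im,cv2.COLOR_RGB2HSV).astype(int)
    d=abs((h[...,0]-hue+90)%180-90)
    return ((d<dh)&(h[...,1]>s)&(h[...,2]>v)).astype(np.uint8)
def rect(pts): # min-area rect of world xy points
    (c,wh,a)=cv2.minAreaRect((pts[:,:2]*1000).astype(np.float32)); return np.round(c,1),np.round(wh,1),round(a,1)
def crop(m,u0,u1,v0,v1):
    o=np.zeros_like(m);o[v0:v1,u0:u1]=m[v0:v1,u0:u1];return o
def uv(m):
    return np.argwhere(m)[:,::-1].astype(float)
E
python3 - <<'E'
from h import *
im=vision.snapshot("top");c=vision.camera_info("top")
for n,hue,box,z in(("mat",75,(320,380,130,172),.003),("module",120,(320,348,178,204),.11),("plate",28,(240,300,170,220),.07),("redpost+arm",0,(292,315,165,215),.085),("handle",0,(248,284,172,215),.1)):
    m=crop(mask(im,hue,s=120),*box); p=onz(c,uv(m),z); print(n,m.sum(),rect(p), np.round(p.mean(0),3))
# enclosure grey outline
hsv=cv2.cvtColor(im,cv2.COLOR_RGB2HSV); g=crop((hsv[...,2]>90).astype(np.uint8),240,318,170,222)
print("encl",rect(onz(c,uv(g),.07)))
cv2.imwrite("pics/c1.png",cv2.resize(im[120:230,230:390,::-1],None,fx=5,fy=5,interpolation=cv2.INTER_CUBIC))
E
```

```text
mat 1511 (array([714.1, -33. ]), array([115.9, 156.1]), 3.6) [ 0.714 -0.033  0.003]
module 284 (array([559.7,  16.5]), array([60.3, 65.8]), 5.5) [0.56  0.016 0.11 ]
plate 675 (array([548.6, 232.5]), array([104. , 104.6]), 0.8) [0.546 0.231 0.07 ]
redpost+arm 270 (array([561.7, 112.1]), array([141.3,  25.4]), 1.0) [0.566 0.111 0.085]
handle 351 (array([552.5, 231.8]), array([90.9, 59.7]), 31.2) [0.547 0.229 0.1  ]
encl (array([562.1, 186.4]), array([143. , 217.7]), 0.9)
```

View pics/c1.png

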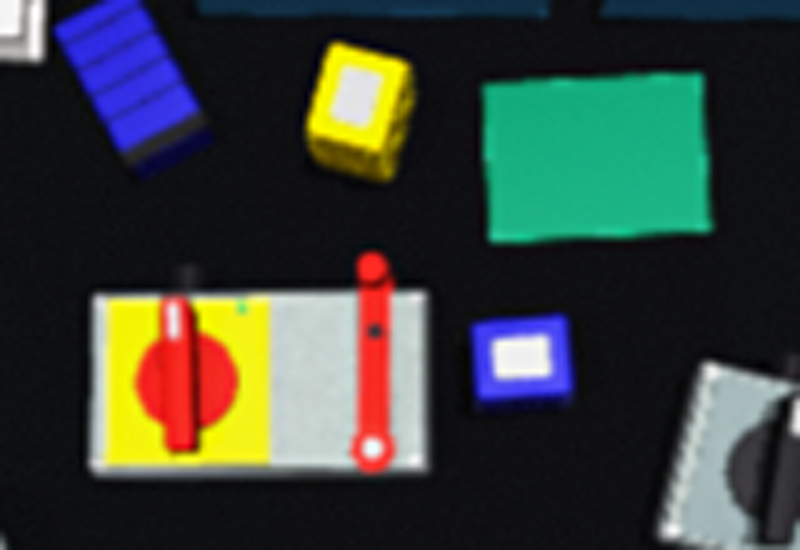

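The crop confirms the choice: the upright blue module with a white label, top face centred at crop (521,357), which is full (334.3,191.4). The hasp pivot is at crop (372,448), the post cap at (372,268), and the bar runs from (175,298) to (180,450).

Run:
```python
from h import *
c=vision.camera_info("top")
f=lambda P,z: onz(c,np.array(P)/5+[230,120],z)
def pr(n,p): print(n,np.round(p[:,:2]*1000,0).tolist(),'mean',np.round(p.mean(0)[:2]*1000,1), 'sides',np.round([np.linalg.norm(p[i]-p[i-1])*1000 for i in range(len(p))]), 'edge0 ang',np.round(np.degrees(np.arctan2(*(p[1]-p[0])[[1,0]])),1))
pr('module',f([(476,400),(472,322),(566,316),(572,392)],.11))
pr('label',f([(522,357)]*2,.11))
pr('encl',f([(93,472),(93,297),(428,292),(428,470)],.07))
pr('pivot-hole',f([(372,448),(372,268)],.085))
pr('postcap',f([(372,268)]*2,.123))
pr('bar',f([(180,450),(175,298)],.122))
pr('mat',f([(491,242),(483,84),(703,74),(711,232)],.003))
s=monitor.observe(); r=rot(s['eef_rot']); print(r.as_matrix().round(3))
```

```text
module [[534.0, 44.0], [583.0, 47.0], [588.0, -12.0], [540.0, -16.0]] mean [561.4  15.8] sides [60. 49. 59. 48.] edge0 ang 3.7
label [[562.0, 16.0], [562.0, 16.0]] mean [561.7  15.5] sides [0. 0.] edge0 ang 0.0
encl [[488.0, 290.0], [602.0, 294.0], [608.0, 76.0], [492.0, 74.0]] mean [547.5 183.8] sides [216. 114. 218. 115.] edge0 ang 1.9
pivot-hole [[505.0, 110.0], [621.0, 112.0]] mean [562.8 110.9] sides [116. 116.] edge0 ang 1.1
postcap [[615.0, 110.0], [615.0, 110.0]] mean [614.7 109.6] sides [0. 0.] edge0 ang 0.0
bar [[500.0, 226.0], [595.0, 232.0]] mean [547.2 229.1] sides [95. 95.] edge0 ang 3.5
mat [[652.0, 36.0], [763.0, 43.0], [771.0, -108.0], [661.0, -114.0]] mean [711.8 -35.6] sides [150. 110. 152. 110.] edge0 ang 3.6
[[-0.943  0.333 -0.   ]
 [ 0.333  0.943 -0.001]
 [-0.    -0.001 -1.   ]]
```

```bash
cat > t.py <<'E'
# usage: t.py x y z yawdeg(of tool y): prints shift in current tool axes, and roll
import sys; from h import *
x,y,z,yaw=map(float,sys.argv[1:5]); s=monitor.observe(); r=rot(s['eef_rot']); M=r.as_matrix()
a=np.degrees(np.arctan2(M[1,1],M[0,1])); roll=-((yaw-a+180)%360-180)
d=np.array([x,y,z])-s['position']
print('clk',round(s['clock'],2),'pos',s['position'].round(4),'yawY',a.round(1),'tilt',(M[:,2]).round(3),'F',s['force'].round(1),'w',round(s['gripper_width'],3),'q',s['joints'].round(2))
print('shift',(M.T@d).round(4),'roll',round(roll,1))
E
python3 -m handwheel '[[[-0.038,-0.038,0],5],[[-0.076,-0.076,0],10],[[-0.114,-0.114,0],15],[[-0.152,-0.152,0],20],[[-0.19,-0.19,0],25]]' 1; python3 t.py .5615 .0157 .23 3.7
```

```text
clock: 0.78
position: [0.358, 0.4394, 0.2312]
eef_rot: [0.0, 0.38, 0.925, -0.0]
force: [0.1, -0.1, 0.8]
gripper_width: 1.001
clk 0.78 pos [0.358  0.4394 0.2312] yawY 45.4 tilt [ 0. -0. -1.] F [ 0.1 -0.1  0.8] w 1.001 q [-1.07  0.41  0.12  1.97 -0.07  0.76 -0.12]
shift [-0.4425 -0.1586  0.0013] roll 41.7
```

```bash
python3 -m handwheel '[[[-0.044,-0.016,0],5],[[-0.088,-0.032,0],10],[[-0.132,-0.048,0],15],[[-0.176,-0.064,0],20],[[-0.22,-0.08,0],25]]' >/dev/null; python3 t.py .5615 .0157 .23 3.7
```

```text
clk 1.4 pos [0.4589 0.2285 0.2314] yawY 20.4 tilt [ 0.  0. -1.] F [0.5 0.5 0.6] w 1.002 q [-0.77  0.35  0.26  2.09 -0.14  0.71 -0.06]
shift [-0.2352  0.0221  0.0014] roll 16.7
```

```bash
python3 -m handwheel '[[[-0.05,0.005,0],5],[[-0.1,0.01,0],10],[[-0.15,0.015,0],14],[[-0.2,0.02,0],16.7],[[-0.235,0.022,0],16.7]]' >/dev/null
python3 - <<'E'
from h import *
c=vision.camera_info("wrist"); im=vision.snapshot("wrist"); cv2.imwrite("pics/w1.png",im[:,:,::-1])
print(c)
m=mask(im,120,s=120); n,l,st,ce=cv2.connectedComponentsWithStats(m)
for i in range(1,n):
    if st[i,4]>150: print(st[i],ce[i].round(1), rect(onz(c,uv(l==i),.11,True)))
E
python3 t.py .5615 .0157 .13 3.7
```

```text
{'fx': 309.70691628693146, 'fy': 309.70691628693146, 'cx': 319.71535640649853, 'cy': 201.41711079591204, 'xyz': array([0.55814276, 0.08365857, 0.374407  ]), 'rotation': array([0.13766565, 0.98995089, 0.03201712, 0.00450529])}
[ 446    0   87   24 1016] [481.6   7.8] (array([718.9, 209.7]), array([105.7,  23.7]), 17.1)
[ 555   33   51   63 2528] [579.   66.8] (array([843.8, 180. ]), array([91.6, 64.8]), 0.0)
[  87  124   82   91 4171] [125.5 165.8] (array([365.1,  32.4]), array([71.7, 85.1]), 37.7)
[ 293  149   59   81 3314] [322.6 186.6] (array([564.7,  19.4]), array([50.7, 72.7]), 5.2)
[133 189  40  33 265] [152.4 204.1] (array([396.1,  -6.1]), array([62. ,  6.5]), 36.8)
[527 292  33  32 552] [545. 304.] (array([ 865.9, -107. ]), array([33.2, 84.8]), 52.0)
clk 2.08 pos [0.5636 0.0109 0.2316] yawY 3.5 tilt [ 0.002 -0.003 -1.   ] F [ 2.  -3.8  0.5] w 0.998 q [-0.38  0.42  0.36  1.99 -0.21  0.76  0.16]
shift [ 0.0053 -0.002   0.1016] roll -0.2
```

View pics/w1.png

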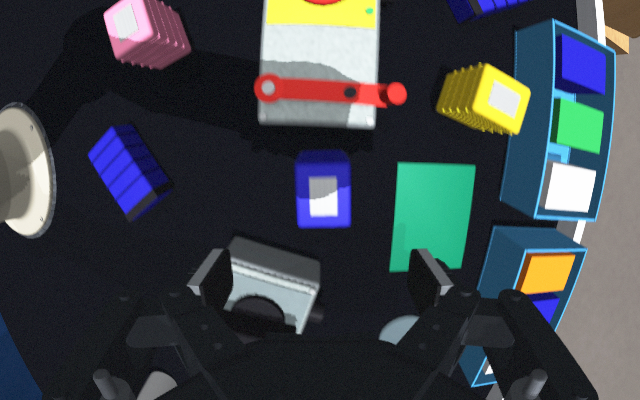

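The wrist view shows the module's top face with its white label at (323,197), the red post cap at (397,94), the mat at (433,216) and the black isolator at (272,290).

```bash
python3 - <<'E'
from h import *
c=vision.camera_info("wrist")
for P,z in ((( 323,197),.11),((397,94),.123),((268,87),.085),((398,163),.003),((475,166),.003),((461,270),.003),((390,271),.003),((352,227),.11),((298,227),.11)): print(P,onz(c,P,z,True).round(4))
E
python3 t.py .5625 .016 .09 3.7
```

```text
(323, 197) [[0.5673 0.0083 0.11  ]]
(397, 94) [[0.6217 0.1024 0.123 ]]
(268, 87) [[0.5106 0.104  0.085 ]]
(398, 163) [[0.6604 0.0287 0.003 ]]
(475, 166) [[0.769  0.0347 0.003 ]]
(461, 270) [[ 0.7805 -0.1186  0.003 ]]
(390, 271) [[ 0.67   -0.1207  0.003 ]]
(352, 227) [[ 0.5956 -0.0185  0.11  ]]
(298, 227) [[ 0.5463 -0.0214  0.11  ]]
clk 2.08 pos [0.5636 0.0109 0.2316] yawY 3.5 tilt [ 0.002 -0.003 -1.   ] F [ 2.  -3.8  0.5] w 0.998 q [-0.38  0.42  0.36  1.99 -0.21  0.76  0.16]
shift [ 0.0056 -0.0011  0.1416] roll -0.2
```

```bash
python3 -m handwheel '[[[0.005,-0.002,0.04],0],[[0.005,-0.002,0.08],0],[[0.005,-0.002,0.11],0],[[0.005,-0.002,0.11],0],[[0.005,-0.002,0.11],0]]' >/dev/null;  python3 t.py .5615 .0157 .058 3.7
python3 - <<'E'
from h import *
c=vision.camera_info("wrist"); im=vision.snapshot("wrist"); cv2.imwrite("pics/w2.png",im[:,:,::-1])
h=cv2.cvtColor(im,cv2.COLOR_RGB2HSV); m=((h[...,1]<60)&(h[...,2]>130)).astype(np.uint8); n,l,st,ce=cv2.connectedComponentsWithStats(m)
for i in range(1,n):
    if st[i,4]>150: print(st[i],ce[i].round(1), onz(c,ce[i],.11,True).round(4),rect(onz(c,uv(l==i),.11,True)))
E
```

```text
clk 2.7 pos [0.5596 0.0223 0.1221] yawY 3.8 tilt [ 0.001 -0.    -1.   ] F [ 0.1 -0.7  0.5] w 1.001 q [-0.33  0.57  0.27  2.09 -0.29  0.52  0.23]
shift [-0.0068  0.0014  0.0641] roll 0.1
[ 37   0  25  26 397] [47.1  8.8] [[0.3615 0.1721 0.11  ]] (array([361.8, 176.7]), array([24.8, 25. ]), 23.9)
[  232     0   179    76 11819] [325.1  33.2] [[0.5552 0.1333 0.11  ]] (array([553.3, 136. ]), array([90.2, 41.8]), 1.2)
[230  70  20  21 316] [239.8  80. ] [[0.514  0.1075 0.11  ]] (array([514. , 107.6]), array([10. , 10.3]), 47.3)
[ 569   80   36   55 1082] [587.  107.3] [[0.7301 0.123  0.11  ]] (array([731.3, 123. ]), array([24.2, 34.4]), 75.3)
[ 229   99  178   44 5327] [321.1 118.4] [[0.5562 0.0895 0.11  ]] (array([554.5,  89.4]), array([90.1, 17.8]), 0.1)
[ 606  184   34   63 1496] [626.  219.7] [[0.8115 0.048  0.11  ]] (array([818. ,  49.8]), array([50.6, 70.1]), 89.1)
[  0 191   5  61 184] [  1.2 222.4] [[0.2833 0.0095 0.11  ]] (array([282.9,   7. ]), array([64.5,  8.5]), 65.6)
[ 306  228   44   56 2386] [327.8 255.4] [[0.5649 0.0161 0.11  ]] (array([565.1,  15.3]), array([24.2, 34.3]), 4.5)
[ 591  258   49  142 3373] [623.  350.9] [[ 0.9379 -0.1167  0.11  ]] (array([ 987. , -174.2]), array([ 96.9, 477.1]), 46.3)
```

```bash
python3 -m handwheel '[[[-0.0065,0.003,0.02],0],[[-0.0065,0.003,0.045],0],[[-0.0065,0.003,0.063],0],[[-0.0065,0.003,0.063],0],[[-0.0065,0.003,0.063],0]]' |grep -E "pos|force"; python3 -m handwheel '[[[0,0,0],0],[[0,0,0],0],[[0,0,0],0],[[0,0,0],0],[[0,0,0],0]]' 0;  python3 t.py .708 -.036 .17 3.7
```

```text
position: [0.5633, 0.0161, 0.0596]
force: [-0.5, 0.1, 0.2]
clock: 4.0
position: [0.5634, 0.0162, 0.0592]
eef_rot: [0.001, 0.683, 0.73, 0.001]
force: [0.3, 0.8, 7.3]
gripper_width: 0.577
clk 4.0 pos [0.5634 0.0162 0.0592] yawY 3.8 tilt [ 0.002  0.    -1.   ] F [0.3 0.8 7.3] w 0.577 q [-0.27  0.67  0.2   2.11 -0.34  0.39  0.27]
shift [-0.0617  0.141  -0.1105] roll 0.1
```

```bash
python3 -m handwheel '[[[0,0,-0.012],0],[[0,0,-0.04],0],[[0,0,-0.06],0],[[-0.012,0.03,-0.06],0],[[-0.025,0.06,-0.06],0]]' |grep -E "pos|force|width"; python3 -m handwheel '[[[-0.012,0.03,0],0],[[-0.024,0.06,0],0],[[-0.033,0.08,0],0],[[-0.036,0.085,0],0],[[-0.036,0.085,0],0]]' |grep -E "pos|force|width"; python3 t.py .7118 -.0356 .064 3.7
```

```text
position: [0.6245, -0.0047, 0.1194]
force: [0.9, -0.1, -4.0]
gripper_width: 0.581
position: [0.7105, -0.0351, 0.1182]
force: [0.1, 0.4, -4.1]
gripper_width: 0.575
clk 5.25 pos [ 0.7105 -0.0351  0.1182] yawY 3.8 tilt [-0.001 -0.    -1.   ] F [ 0.1  0.4 -4.1] w 0.575 q [-0.2   0.72  0.28  1.73 -0.28  0.73  0.29]
shift [-0.0006  0.0013  0.0542] roll 0.1
```

```bash
python3 -m handwheel '[[[0,0.001,0.025],0],[[0,0.001,0.043],0],[[0,0.001,0.051],0],[[0,0.001,0.054],0],[[0,0.001,0.056],0]]' |grep -E "pos|force|width"; python3 -m handwheel '[[[0,0,0],0],[[0,0,0],0],[[0,0,0],0],[[0,0,0],0],[[0,0,0],0]]' |grep -E "pos|force|width"
```

```text
position: [0.7125, -0.0351, 0.0627]
force: [0.8, 0.1, -3.7]
gripper_width: 0.576
position: [0.7123, -0.035, 0.0624]
force: [-1.4, -0.1, -2.2]
gripper_width: 0.579
```

```bash
python3 -m handwheel '[[[0,0,0.0005],0],[[0,0,0.001],0],[[0,0,0.001],0],[[0,0,0.001],0],[[0,0,0.001],0]]' |grep -E "pos|force|width"; python3 -m handwheel '[[[0,0,0],0],[[0,0,0],0],[[0,0,0],0],[[0,0,0],0],[[0,0,0],0]]' 1 |grep -E "pos|force|width";python3 -m handwheel '[[[0,0,-0.02],0],[[0,0,-0.06],0],[[0,0,-0.1],0],[[0,0,-0.13],0],[[0,0,-0.15],0]]' |grep -E "pos|force|width"; python3 t.py .5475 .229 .20 5
python3 - <<'E'
from h import *
for n in ("scene","wrist"):
    im=vision.snapshot(n); cv2.imwrite(f"pics/{n}3.png",im[:,:,::-1])
E
```

```text
position: [0.7124, -0.035, 0.0623]
force: [-2.6, 0.3, 6.1]
gripper_width: 0.579
position: [0.7123, -0.035, 0.0613]
force: [0.5, -0.3, -0.2]
gripper_width: 1.0
position: [0.7128, -0.0352, 0.2144]
force: [0.4, 0.4, 0.5]
gripper_width: 1.0
clk 8.38 pos [ 0.7128 -0.0352  0.2144] yawY 3.8 tilt [ 0.003  0.    -1.   ] F [0.4 0.4 0.5] w 1.0 q [-0.23  0.62  0.33  1.66 -0.24  0.9   0.26]
shift [ 0.2746 -0.1473  0.0139] roll -1.2
```

View pics/wrist3.png

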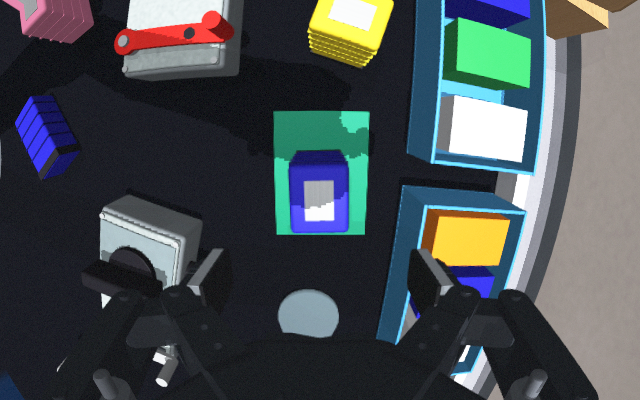

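The module stands upright inside the mat: top face at (320,205), with green margin on all sides. Next I go to the red handle.

```bash
python3 -m handwheel '[[[0.027,-0.015,0],9],[[0.054,-0.03,0],18],[[0.081,-0.045,0],27],[[0.108,-0.06,0],36],[[0.137,-0.074,0],45]]' |grep -E "pos|force|width"; python3 t.py .547 .229 .20 -86.5
```

```text
position: [0.6281, 0.0973, 0.2101]
force: [0.2, 0.2, -0.7]
gripper_width: 1.003
clk 9.1 pos [0.6281 0.0973 0.2101] yawY -41.5 tilt [-0.002 -0.001 -1.   ] F [ 0.2  0.2 -0.7] w 1.003 q [-0.61  0.57  0.57  1.86 -0.41  0.83 -0.56]
shift [ 0.045  -0.1479  0.0102] roll 45.0
```

```bash
python3 -m handwheel '[[[0.009,-0.03,0.002],9],[[0.018,-0.06,0.004],18],[[0.027,-0.09,0.006],27],[[0.036,-0.12,0.008],36],[[0.045,-0.148,0.01],45]]' |grep -E "pos|force|width"; python3 -m handwheel '[[[0,0,0],0],[[0,0,0],0],[[0,0,0],0],[[0,0,0],0],[[0,0,0],0]]' >/dev/null; python3 t.py .547 .229 .092 -86.5;  python3 - <<'E'
from h import *
c=vision.camera_info("wrist"); im=vision.snapshot("wrist"); cv2.imwrite("pics/w4.png",im[:,:,::-1])
print(c)
E
```

```text
position: [0.5463, 0.2288, 0.2002]
force: [0.0, 0.1, 1.0]
gripper_width: 1.0
clk 10.35 pos [0.5478 0.2275 0.2014] yawY -86.2 tilt [ 0.  0. -1.] F [0.7 0.2 0.8] w 0.999 q [-1.01  0.6   0.82  1.97 -0.6   0.83 -1.37]
shift [-0.0008 -0.0016  0.1094] roll 0.3
{'fx': 309.70691628693146, 'fy': 309.70691628693146, 'cx': 319.71535640649853, 'cy': 201.41711079591204, 'xyz': array([0.61687473, 0.23167612, 0.34462248]), 'rotation': array([ 0.10024585,  0.72320999, -0.67690989, -0.09333319])}
```

View pics/w4.png

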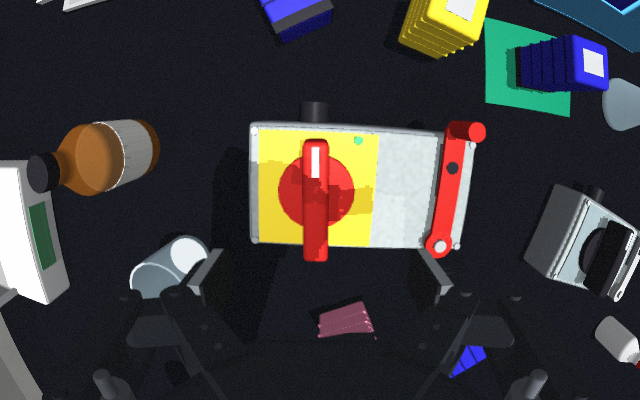

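Wrist view: the red bar runs from (316,140) to (316,260), centred between the fingers. The hasp post is at (477,131) and its pivot at (438,244).

```bash
python3 - <<'E'
from h import *
c=vision.camera_info("wrist")
for P,z in (((316,141),.122),((316,258),.122),((477,131),.123),((438,244),.085)): print(P,onz(c,P,z,True).round(4))
E
python3 -m handwheel '[[[0,-0.001,0.03],0],[[0,-0.001,0.06],0],[[0,-0.001,0.09],0],[[0,-0.001,0.108],0],[[0,-0.001,0.108],0]]' |grep -E "pos|force|width"; python3 t.py .547 .229 .092 -86.5
```

```text
(316, 141) [[0.5989 0.2332 0.122 ]]
(316, 258) [[0.5073 0.2274 0.122 ]]
(477, 131) [[0.6192 0.1096 0.123 ]]
(438, 244) [[0.5088 0.1104 0.085 ]]
position: [0.5471, 0.2287, 0.0925]
force: [0.3, 0.6, -0.4]
gripper_width: 0.996
clk 11.03 pos [0.5471 0.2287 0.0925] yawY -86.2 tilt [-0.001 -0.001 -1.   ] F [ 0.3  0.6 -0.4] w 0.996 q [-0.91  0.73  0.65  2.04 -0.76  0.63 -1.24]
shift [-0.0001 -0.0003  0.0005] roll 0.3
```

```bash
python3 -m handwheel '[[[0,0,0],0],[[0,0,0],0],[[0,0,0],0],[[0,0,0],0],[[0,0,0],0]]' 0 |grep -E "pos|force|width"; python3 -m handwheel '[[[0,0,0],0],[[0,0,0],0],[[0,0,0],-2],[[0,0,0],-6],[[0,0,0],-10]]'|grep -E "pos|force|width"; python3 t.py .548 .229 .092 3.5
```

```text
position: [0.5475, 0.2308, 0.0941]
force: [-1.1, 6.3, 7.9]
gripper_width: 0.219
position: [0.5476, 0.2303, 0.0941]
force: [-2.2, 3.4, 6.6]
gripper_width: 0.223
clk 12.28 pos [0.5476 0.2303 0.0941] yawY -76.0 tilt [ 0.001  0.002 -1.   ] F [-2.2  3.4  6.6] w 0.223 q [-0.88  0.71  0.6   2.04 -0.71  0.61 -1.11]
shift [0.     0.0014 0.0021] roll -79.5
```

```bash
python3 -m handwheel '[[[0,0,0],-8],[[0,0,0],-16],[[0,0,0],-24],[[0,0,0],-32],[[0,0,0],-40]]' |grep -E "pos|force|width"; python3 -m handwheel '[[[0,0,0],-8],[[0,0,0],-16],[[0,0,0],-22],[[0,0,0],-28],[[0,0,0],-34]]'|grep -E "pos|force|width"; python3 t.py .548 .229 .092 1.4; python3 -c "
from h import *; print(monitor.observe()['torque'])"
```

```text
position: [0.5488, 0.2286, 0.0942]
force: [2.7, -2.4, 2.8]
gripper_width: 0.223
position: [0.5505, 0.2281, 0.0942]
force: [7.7, -3.6, -1.1]
gripper_width: 0.222
clk 13.53 pos [0.5505 0.2281 0.0942] yawY -2.1 tilt [ 0.006  0.    -1.   ] F [ 7.7 -3.6 -1.1] w 0.222 q [-0.66  0.64  0.25  2.03 -0.3   0.51 -0.22]
shift [ 0.0008 -0.0025  0.0022] roll -3.5
[-0.63544082 -1.34645491 -0.2845934 ]
```

```bash
python3 -m handwheel '[[[0,0,0],-2],[[0,0,0],-4],[[0,0,0],-6],[[0,0,0],-6],[[0,0,0],-6]]' |grep -E "pos|force|width"; python3 t.py .548 .229 .092 1.4; python3 -c "
from h import *; print(monitor.observe()['torque'])"; python3 -m handwheel '[[[0,0,0],-1],[[0,0,0],-2],[[0,0,0],-3],[[0,0,0],-3],[[0,0,0],-3]]' |grep -E "pos|force|width"; python3 t.py .548 .229 .092 1.4; python3 -c "
from h import *; print(monitor.observe()['torque'])"
```

```text
position: [0.5507, 0.2281, 0.0942]
force: [5.8, -1.6, -0.7]
gripper_width: 0.225
clk 14.15 pos [0.5507 0.2281 0.0942] yawY 3.4 tilt [ 0.006  0.001 -1.   ] F [ 5.8 -1.6 -0.7] w 0.225 q [-0.64  0.64  0.22  2.02 -0.27  0.5  -0.16]
shift [ 0.0011 -0.0026  0.0022] roll 2.0
[-0.33921058 -1.31099055 -1.80850859]
position: [0.5506, 0.2275, 0.0943]
force: [7.4, -3.9, 2.5]
gripper_width: 0.226
clk 14.78 pos [0.5506 0.2275 0.0943] yawY 6.4 tilt [ 0.005  0.    -1.   ] F [ 7.4 -3.9  2.5] w 0.226 q [-0.63  0.64  0.21  2.02 -0.25  0.5  -0.12]
shift [ 0.0018 -0.0025  0.0023] roll 5.0
[-0.92577915 -1.27728657 -2.13285611]
```

```bash
python3 -m handwheel '[[[0,0,0],0],[[0,0,0],0],[[0,0,0],0],[[0,0,0],0],[[0,0,0],0]]' 1 |grep -E "pos|force|width"; python3 -m handwheel '[[[0,0,-0.02],0],[[0,0,-0.05],0],[[0,0,-0.09],0],[[0,0,-0.11],0],[[0,0,-0.11],0]]'|grep -E "pos|force|width"; python3 t.py .616 .110 .17 91;  python3 - <<'E'
from h import *
im=vision.snapshot("wrist"); c=vision.camera_info("wrist"); cv2.imwrite("pics/w5.png",im[:,:,::-1])
print(c)
E
```

```text
position: [0.5473, 0.2291, 0.0933]
force: [-0.4, 0.6, 0.2]
gripper_width: 0.996
position: [0.5481, 0.2294, 0.2047]
force: [0.7, 0.8, -0.1]
gripper_width: 1.005
clk 16.02 pos [0.5481 0.2294 0.2047] yawY 6.8 tilt [ 0.003  0.002 -1.   ] F [ 0.7  0.8 -0.1] w 1.005 q [-0.69  0.48  0.28  1.95 -0.19  0.73 -0.17]
shift [-0.1267  0.0531  0.0347] roll -84.2
{'fx': 309.70691628693146, 'fy': 309.70691628693146, 'cx': 319.71535640649853, 'cy': 201.41711079591204, 'xyz': array([0.53958991, 0.29711237, 0.34674604]), 'rotation': array([0.13693109, 0.9887781 , 0.05911275, 0.00856857])}
```

View pics/w5.png

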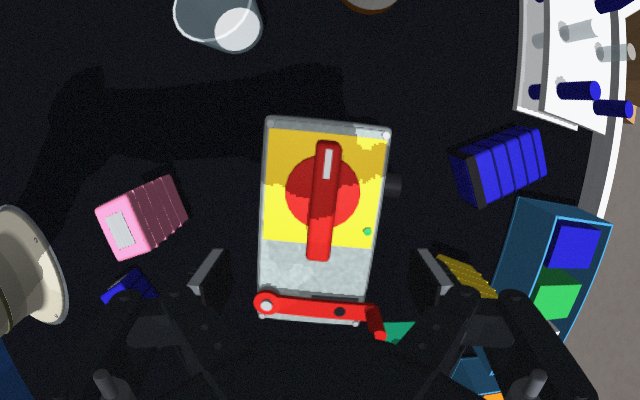

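The handle bar now runs from (329,143) to (317,260), along the enclosure. I check its angle numerically and set off for the hasp post.

```bash
python3 - <<'E'
from h import *
c=vision.camera_info("wrist"); im=cv2.imread("pics/w5.png")[:,:,::-1].copy()
L=lambda a,b,z:(lambda p:np.degrees(np.arctan2(*(p[0]-p[1])[[1,0]])))(onz(c,[a,b],z,True))
print("bar",L((329,143),(317,260),.122),"enclL",L((268,118),(258,318),.07),"enclR",L((390,132),(368,300),.07))
m=crop(mask(im,0,s=120),300,350,135,265); print(rect(onz(c,uv(m),.122,True)))
E
python3 -m handwheel '[[[-0.025,0.01,0.005],-9],[[-0.05,0.02,0.01],-18],[[-0.075,0.03,0.015],-27],[[-0.1,0.042,0.02],-36],[[-0.127,0.053,0.03],-45]]' 0.45|grep -E "pos|force|width"; python3 -m handwheel '[[[0,0,0],-9],[[0,0,0],-18],[[0,0,0],-27],[[0,0,0],-36],[[0,0,0],-39]]'|grep -E "pos|force|width"; python3 t.py .616 .110 .094 91;  python3 - <<'E'
from h import *
im=vision.snapshot("wrist"); c=vision.camera_info("wrist"); cv2.imwrite("pics/w6.png",im[:,:,::-1])
im=vision.snapshot("top"); cv2.imwrite("pics/top6.png",im[:,:,::-1])
E
```

```text
bar 91.37711941163744 enclL 90.72872529311965 enclR 92.9987399704264
(array([551.4, 232.6]), array([37.6, 96.2]), 5.9)
position: [0.6151, 0.1087, 0.1717]
force: [0.0, 0.7, -0.5]
gripper_width: 0.451
position: [0.6144, 0.109, 0.1716]
force: [0.6, -0.6, 1.2]
gripper_width: 0.452
clk 17.32 pos [0.6144 0.109  0.1716] yawY 91.0 tilt [-0.003  0.    -1.   ] F [ 0.6 -0.6  1.2] w 0.452 q [-0.16  0.55 -0.16  1.89  0.13  0.72  1.2 ]
shift [-0.0019  0.0009  0.0776] roll 0.0
```

View pics/w6.png

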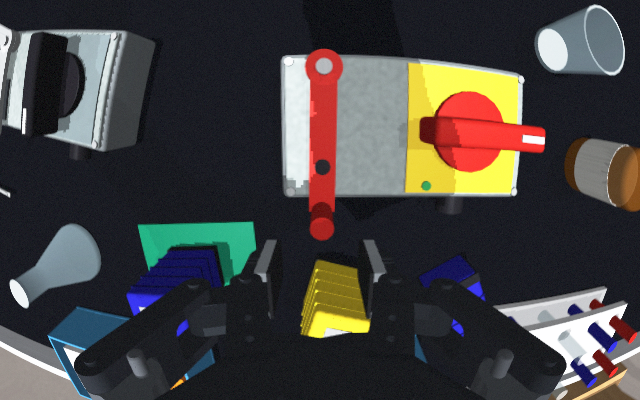

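The post cap at (321,229) lies midway between the fingers, and the handle is at the stop (bar 91.4° against enclosure about 91.9°). I go down around the post, narrow the jaws to a loose cage and swing.

```bash
python3 -m handwheel '[[[-0.001,0.001,0.03],0],[[-0.001,0.001,0.06],0],[[-0.001,0.001,0.076],0],[[-0.001,0.001,0.076],0],[[-0.001,0.001,0.076],0]]' |grep -E "pos|force|width"; python3 -m handwheel '[[[0,0,0],0],[[0,0,0],0],[[0,0,0],0],[[0,0,0],0],[[0,0,0],0]]' 0.3|grep -E "pos|force|width"; python3 t.py .6147 .1095 .094 91
```

```text
position: [0.6166, 0.1105, 0.098]
force: [0.4, 0.1, 0.8]
gripper_width: 0.449
position: [0.6161, 0.1102, 0.0973]
force: [0.2, 0.0, 0.2]
gripper_width: 0.296
clk 18.68 pos [0.6161 0.1102 0.0973] yawY 90.8 tilt [ 0. -0. -1.] F [0.2 0.  0.2] w 0.296 q [-0.18  0.65 -0.14  1.93  0.16  0.57  1.17]
shift [ 0.0015 -0.0007  0.0033] roll -0.2
```

```bash
python3 -m handwheel '[[[0.0014,-0.017,0.001],9],[[0.0054,-0.034,0.002],18],[[0.012,-0.05,0.002],27],[[0.021,-0.065,0.002],36],[[0.032,-0.078,0.002],45]]' |grep -E "pos|force|width";python3 t.py .584 .031 .094 46.4;  python3 - <<'E'
from h import *
im=vision.snapshot("wrist"); c=vision.camera_info("wrist"); cv2.imwrite("pics/w7.png",im[:,:,::-1])
m=mask(im,0,s=120); n,l,st,ce=cv2.connectedComponentsWithStats(m)
for i in range(1,n):
    if st[i,4]>150: print(st[i],ce[i].round(1))
E
```

```text
position: [0.5853, 0.0318, 0.0954]
force: [-0.1, 1.4, 0.4]
gripper_width: 0.302
clk 19.3 pos [0.5853 0.0318 0.0954] yawY 45.5 tilt [ 0.001  0.    -1.   ] F [-0.1  1.4  0.4] w 0.302 q [-0.19  0.62  0.06  2.04 -0.08  0.49  0.72]
shift [ 0.0004 -0.0015  0.0014] roll -0.9
[ 469    0   87   31 2073] [514.7  12.4]
[  295     9    58   291 10897] [326.4 150. ]
```

View pics/w7.png

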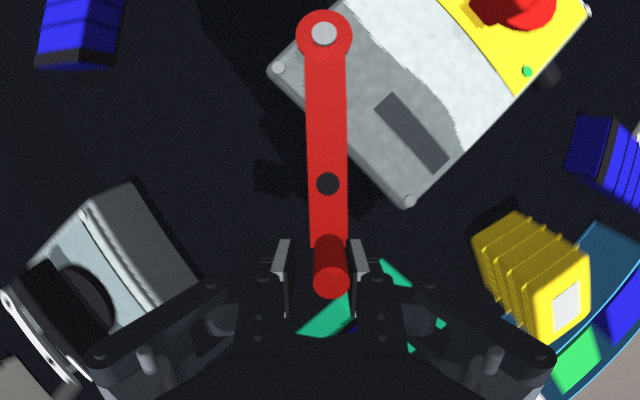

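The hasp is halfway out, with its post at (331,270) held between the fingers. I continue to the stop.

```bash
python3 -m handwheel '[[[0.0014,-0.017,0],9],[[0.0054,-0.034,0],18],[[0.012,-0.05,0],27],[[0.021,-0.065,0],36],[[0.032,-0.078,0],45]]' |grep -E "pos|force|width"; python3 -m handwheel '[[[0,-0.002,0],0],[[0,-0.004,0],0],[[0,-0.006,0],0],[[0,-0.006,0],0],[[0,-0.006,0],0]]' |grep -E "pos|force|width"; python3 t.py .507 -.001 .094 1.4
```

```text
position: [0.5085, -0.0017, 0.0955]
force: [0.5, 1.0, -0.1]
gripper_width: 0.298
position: [0.5052, -0.0015, 0.0955]
force: [6.2, 1.2, -4.1]
gripper_width: 0.3
clk 20.6 pos [ 0.5052 -0.0015  0.0955] yawY 1.0 tilt [ 0.005  0.    -1.   ] F [ 6.2  1.2 -4.1] w 0.3 q [-0.28  0.57  0.24  2.23 -0.35  0.38  0.28]
shift [0.0005 0.0018 0.0015] roll -0.4
```

```bash
python3 -m handwheel '[[[0,-0.002,0],0],[[0,-0.004,0],0],[[0,-0.004,0],0],[[0,-0.004,0],0],[[0,-0.004,0],0]]' |grep -E "pos|force|width";  python3 -m handwheel '[[[0,-0.002,0],0],[[0,-0.004,0],0],[[0,-0.004,0],0],[[0,-0.004,0],0],[[0,-0.004,0],0]]' |grep -E "pos|force|width"
```

```text
position: [0.505, -0.0016, 0.0958]
force: [16.5, 1.3, -11.1]
gripper_width: 0.296
position: [0.5047, -0.0016, 0.096]
force: [27.1, 2.2, -21.2]
gripper_width: 0.303
```

Position stalls while force climbs to 27 N, so the hasp is at its stop. I ease off and lift.

```bash
python3 -m handwheel '[[[0,0.007,0],0],[[0,0.0135,0],0],[[0,0.0135,-0.01],0],[[0,0.0135,-0.05],0],[[0,0.0135,-0.1],0]]' |grep -E "pos|force|width";  python3 -m handwheel '[[[0.03,0,-0.03],0],[[0.06,0,-0.06],0],[[0.1,-0.01,-0.1],0],[[0.15,-0.02,-0.1],0],[[0.2,-0.02,-0.1],0]]' |grep -E "pos|force|width"
python3 - <<'E'
from h import *
t=vision.snapshot("top"); s=vision.snapshot("scene")
a=cv2.resize(t[110:280,180:460],(800,486))[:,:,::-1]; cv2.imwrite("pics/f_top.png",a); cv2.imwrite("pics/f_scene.png",s[:,:,::-1])
w=vision.snapshot("wrist"); cv2.imwrite("pics/f_wrist.png",w[:,:,::-1])
E
```

```text
position: [0.5061, -0.0021, 0.1962]
force: [0.3, 0.8, -0.7]
gripper_width: 0.295
position: [0.4831, 0.1987, 0.2965]
force: [0.6, 0.5, 0.1]
gripper_width: 0.299
```

View pics/f_top.png

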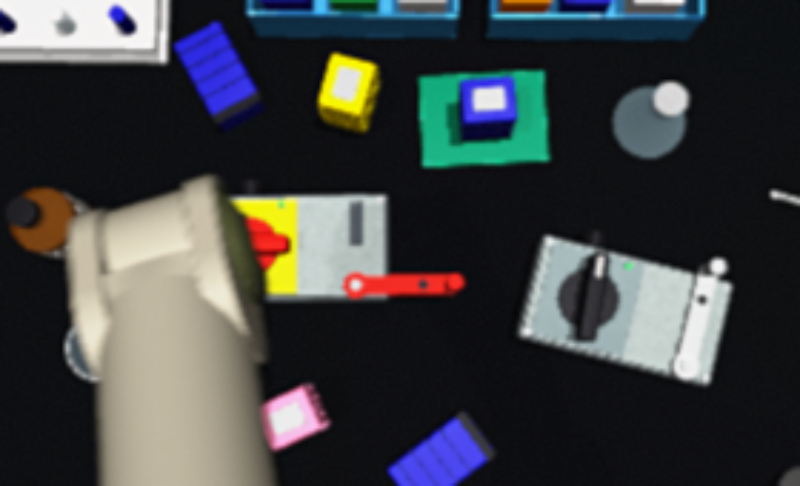

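View pics/f_scene.png

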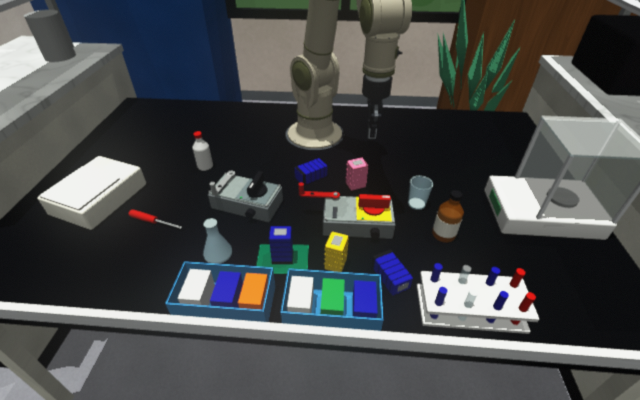

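In the final top crop, the hasp points straight out from its pivot at (356,285) to the post at (457,283). The handle bar lies along the enclosure. The module stands on the mat at (489,100), and the black isolator is unchanged. The scene view shows the flask, beaker and amber bottle standing.

```bash
python3 -m handwheel '[[[0,0,0],0],[[0,0,0],0],[[0,0,0],0],[[0,0,0],0],[[0,0,0],0]]' | head -2
python3 - <<'E'
from h import *
c=vision.camera_info("top"); g=lambda x,y,z: onz(c,(180+x*.35,110+y*.35),z)[0]
p=g(356,285,.085); q=g(457,283,.123); print(p.round(3),q.round(3),np.degrees(np.arctan2(*(q-p)[[1,0]])))
print(manip.hand_in())
E
```

```text
clock: 23.88
position: [0.4846, 0.1976, 0.2953]
[0.505 0.109 0.085] [ 0.506 -0.002  0.123] -89.36154503308357
the job is handed in; nothing more can be done
None
```

The red-handled isolator is locked off and the job is handed in, at about 24 s on the robot's clock against the 67 s limit. The hand-in reported no verdict.

1. **Module:** I picked up the blue module and stood it upright at about the mat's centre. The pictures show it standing with green mat around it.
2. **Handle:** I then turned the red handle anticlockwise to its stop. The reaction torque rose to about 2 N m there. Afterwards the bar measured 91.4°, against about 91.9° for the enclosure's y axis, which agrees within measuring error.
3. **Hasp:** Last, I swung the red hasp out to its stop. The position stalled while the force rose to 27 N in x (about 34 N in all). Afterwards the arm pointed at -89.4° in the world, against about -88.6° expected, also within measuring error.

The final pictures show the black-handled isolator unchanged and the flask, beaker and amber bottle standing. The gripper is clear of everything. The only disagreement was the wrist camera, which read points about 3–6 mm off the top camera. I relied mainly on the top view, and the grasps confirmed it.

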